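# Rock the orange stopper out of the flow-cell block

### The arm

A 7-joint arm with a two-finger parallel gripper is mounted at the origin on the work surface. World frame = base frame: x ahead of the robot, y to its left, z up, the work surface at z = 0. Lengths are in m, angles in rad, forces in N, time in s.
With the tool pointing down it reaches from about 0.4 to 0.85 m from the base axis. Payload 4.5 kg.
Tool frame: the origin (TCP) lies where the fingers leave the gripper's body, on its centre line; the fingertips stand 64 mm ahead of it and the grasp point (between the pads) lies 45 mm ahead of it; z points along the fingers, y is the direction in which the jaws open and shut (so a half turn about z gives the same grasp; the last joint's range is limited). The gripper opens to 88 mm and grips with 3 to 60 N. Pads are 18 mm wide; open, the fingers measure 123 mm over their backs; the gripper's body (75 mm by 187 mm) begins 45 mm behind the grasp point.
Start: joints at [1.226, 0.689, -0.195, 1.565, 0.157, 0.902, -0.215], TCP at [0.231, -0.581, 0.303] pointing down, gripper open.
Joint ranges: [-3.01, 3.01], [-0.46, 2.08], [-1.47, 1.51], [0.13, 2.56], [-1, 4.14], [0.04, 2.09], [-2.66, 2.66]. Speed limits (rad/s): [2.57, 2.57, 3.14, 3.14, 3.14, 3.14, 3.14].

### API

Orientations are given as a unit quaternion [x, y, z, w].
In Python, from plant import monitor, snapshot, workorder, finder gives the robot as it stands.
- The arm moves only by the tool carry_out, never from a script. Its argument "motion" is one flat list of numbers, 6 for each row, row after row: the shift along the tool's x, y, z in cm, then the turn, a rotation vector about the tool's x, y, z in rad. In form: [x, y, z, rx, ry, rz, x, y, z, rx, ry, rz, ...]. A call has 1 to 8 rows; each row shifts and turns the commanded pose from where the row before left it, along the tool's axes as they then stand; what a row does not reach is not made up. A row lasts 1/8 s, in which the tool goes at most 62.5 mm and 10.7 degrees, less where a joint would pass 70% of its speed; a pose out of reach is approached as far as the arm can. A call with a gripper value outside its range is refused whole. "hand" is the finger opening in cm, from 0 to 8.81, set as the call begins (left out, the last holds). The fingers move at their own pace and stop on an object; "grip_force" is the grip in N (left out, the last holds). Time passes only in rows, so rows that do not move let the fingers close. It gives the time, the measured TCP pose, the force and the opening at its end, in the units of the state.
- monitor.get_state(): the state, without advancing time (a new reading comes with each control period).
- snapshot(name): name is "scene" or "side" or "wrist"; returns a dict with "frame" (384x512x3 uint8, red, green, blue), "range_z" (384x512 float32, m along the optical axis (not along the pixel's ray), 0 where there is no reading), "fx", "fy", "cx", "cy" (pixels), "rvec" (rotation vector, rad) and "tvec" (3), from world to camera coordinates, as OpenCV has them; the wrist camera has in their place "hand_eye" (4x4, takes a point from camera to tool coordinates, whose origin is the TCP and whose axes are the flange's). Camera axes: x right, y down, z forward; pixel columns grow to the right and rows downward; lengths in m; the calibration is good to about 2 mm. The wrist camera is an equidistant fisheye: a pixel r from the principal point sees the ray r / f radians off the axis. A picture is of the moment at which its call begins: read the wrist's pose just before it.
- workorder.finish_job(): hands the job in, once; it reports no verdict.
Trained networks look in a picture, given as the dict that the camera call returned (one of the last four; its "shot" number tells which), for a name from the list of things; names that differ only in an ending like _2 or _b are one class to them, and where a whole thing is asked for, a point or a joint stands for the part that bears it (a point fixed in the world has none). Each returns a list of dicts, best first, with "p" (0 to 1); they miss things now and then, are a little off and sometimes report something else, mostly with a low value. They report only what shows in the picture. A call takes as long as a camera call. They do not tell look-alikes from the thing itself.
- finder.masks_of(picture, thing): "pixels" (384x512 bool, what is visible of it) and "extent" ([left, top, right, bottom] in pixels, round what is visible of it).
The state is a dict: "clock": time; "q": joint angles; "qd": joint speeds; "joint_torque": joint torques, N m; "tool_pos": TCP position; "eef_rot": TCP orientation; "contact_force": force on the tool from outside, world axes, zero at the start; "moment": the same for the moment, N m; "opening": opening from 0.0 (shut) to 1.0 (fully open).
Only numpy, scipy, OpenCV 4.12 (cv2) and the standard library are available. Lean on these libraries where they do the work, as an engineer would, in place of code of your own. Each camera call takes 0.05 s, during which the arm holds its last target. There are 200 camera calls.

### The job

The flow-cell block is due for service: take its orange stopper out and lay it in the white tray, leaving the blue stopper seated as it is. The orange stopper is a tight press fit, so loosen it by rocking it about ten degrees towards the block's green-striped long side and then about ten degrees the other way, while its foot is still in the port, and then draw it straight up out of the port.

Things in the scene. Friction and masses are not known exactly. Their poses are not given: they have to be found in the camera images.
- orange_stopper_grip (a point): Centre of the orange stopper's upright grip block: 24 (own x) by 34 (y) by 40 mm tall; z is the stopper's axis. Below it a round black foot, 23 mm long and 23 mm across (19 at its 8 mm nose), sits 20 mm deep in the port; seated, this point is 68 mm above the table. 30 to 65 g. Grip its upper half across x. Leans about the port's mouth, along x; straight pull 15 to 25 N.
- blue_stopper_grip (a point): The same point of the blue stopper, which is alike but blue, and sits in the block's other port. It must stay where it is.
- port_block: White fixed flow-cell block, 100 (x) by 220 (y) by 45 mm tall; origin at the centre of its underside, on the table, z up. Ports at x = 0, y = -55 and +55 mm, with sprung rubber seals on their x sides; either may hold the orange stopper. The green stripe runs along the long side at +x. Seated stoppers have the block's x and y axes. To rock: lean the stopper's top to +x, then to -x.
- tray: Shallow white open tray, fixed, 140 mm (x) by 170 mm (y) outside, walls 4 mm thick and 24 mm high, floor about 4 mm thick. Origin at the centre of its underside, on the table.
Not all that is in view belongs to the job. There is more than one size of the tray; the one meant has the size given above.

How it is judged:
On the way, in this order (a step that is already met when the one before it is completed fails the run):
1. the orange stopper leans at least 5 degrees towards the green stripe, still in its port (angle between orange_stopper_grip's own z axis and vertical above 0.087 rad and x of orange_stopper_grip in the frame of port_block above 0.001 m and z of orange_stopper_grip in the frame of port_block below 0.08 m), for 0.05 s.
2. then it leans at least 5 degrees the other way, still in its port (angle between orange_stopper_grip's own z axis and vertical above 0.087 rad and x of orange_stopper_grip in the frame of port_block below -0.001 m and z of orange_stopper_grip in the frame of port_block below 0.085 m), for 0.05 s.
3. then it is drawn straight up clear of the port: more than 22 mm up, less than 20 degrees from upright, within 20 mm of the line of ports (z of orange_stopper_grip in the frame of port_block above 0.09 m and angle between orange_stopper_grip's own z axis and vertical below 0.35 rad and x of orange_stopper_grip in the frame of port_block between -0.02 and 0.02 m), for 0.05 s.
At the end, for the whole second after the job is handed in: The orange stopper is inside the white tray (its centre within the tray's walls and less than 55 mm above the table), lying or standing, released, and the blue stopper is within 10 mm of where it was (x of orange_stopper_grip in the frame of tray between -0.066 and 0.066 m and y of orange_stopper_grip in the frame of tray between -0.081 and 0.081 m and z of orange_stopper_grip in the frame of tray below 0.055 m and distance of orange_stopper_grip from where it was at the start of the episode above 0.05 m and distance of blue_stopper_grip from where it was at the start of the episode below 0.01 m); the robot touches nothing.
It fails at once if the blue stopper is shifted by more than 10 mm (distance of blue_stopper_grip from where it was at the start of the episode above 0.01 m).
It also fails if it takes over 45 s, if anything falls off the work surface, if the arm or the gripper's body presses on something with over 40 N, if the wrist force passes 120 N, or if a joint passes its speed limit or range.

## Working session

There is one attempt and no reset: what is moved stays moved. The work goes in short steps, Python scripts to look and compute and a tool call to move; the robot and the scene stay as the last step left them, time stands still between calls to the robot, and variables do not carry over. Pictures are saved under pics/ and viewed, about 8 in all and at most 12, crops included, and the job is handed in when it is done.

Besides the shell and the picture viewer there is one more tool, called by a JSON object that holds its "method" and its "body", one argument or row to a line. carry_out: Moves the arm, as the interface text tells. Its arguments: {"type":"object","properties":{"motion":{"type":"array"},"hand":{"type":"number"},"grip_force":{"type":"number"}},"required":["motion"]}

```bash
mkdir -p pics
cat > h.py <<'E'
import numpy as np, cv2
from scipy.spatial.transform import Rotation as R
from plant import monitor, snapshot, workorder, finder
def cloud(s):
    z=s["range_z"]; v,u=np.mgrid[0:z.shape[0],0:z.shape[1]]
    P=np.dstack([(u-s["cx"])/s["fx"]*z,(v-s["cy"])/s["fy"]*z,z])
    Rm=cv2.Rodrigues(np.array(s["rvec"],float))[0]
    W=(P-np.array(s["tvec"]).ravel())@Rm
    W[z==0]=np.nan
    return W
def save(n,f): cv2.imwrite("pics/"+n+".png",cv2.cvtColor(f,cv2.COLOR_RGB2BGR))
E
python3 - <<'E'
from h import *
st=monitor.get_state(); print({k:np.round(v,3) for k,v in st.items()})
fs=[]
for n in ["scene","side"]:
    s=snapshot(n); fs.append(s["frame"]); W=cloud(s); np.save(n+"W.npy",W); np.save(n+"F.npy",s["frame"])
    for t in ["orange_stopper_grip","blue_stopper_grip","port_block","tray"]:
        for d in finder.masks_of(s,t):
            m=d["pixels"]; print(n,t,round(d["p"],2),np.round(d["extent"]),np.round(np.nanmedian(W[m],0),3),np.round(np.nanpercentile(W[m],[2,98],0),3).tolist())
    save(n,s["frame"])
E
```

```text
{'clock': np.float64(0.0), 'q': array([ 1.226,  0.69 , -0.194,  1.566,  0.157,  0.903, -0.215]), 'qd': array([-0.002,  0.002,  0.001,  0.002,  0.   , -0.001,  0.   ]), 'joint_torque': array([ 0.0000e+00, -5.2758e+01, -1.2670e+00, -1.5343e+01, -5.3000e-02,
        7.0000e-03,  0.0000e+00]), 'tool_pos': array([ 0.231, -0.58 ,  0.302]), 'eef_rot': array([ 0.982,  0.188, -0.   , -0.001]), 'contact_force': array([-0.158, -0.088,  0.35 ]), 'moment': array([-0.047,  0.032,  0.07 ]), 'opening': np.float64(1.001)}
scene orange_stopper_grip 0.61 [247. 257. 268. 283.] [0.527 0.144 0.077] [[0.509, 0.124, 0.045], [0.535, 0.155, 0.09]]
scene port_block 0.7 [188. 232. 291. 318.] [0.552 0.115 0.045] [[0.472, -0.01, 0.005], [0.602, 0.198, 0.048]]
scene tray 0.87 [212. 125. 312. 184.] [ 0.191 -0.299  0.008] [[0.079, -0.423, 0.002], [0.312, -0.164, 0.034]]
scene tray 0.72 [115. 173. 200. 230.] [ 0.553 -0.275  0.006] [[0.475, -0.362, 0.001], [0.632, -0.178, 0.025]]
scene tray 0.55 [304. 215. 440. 313.] [0.272 0.231 0.007] [[0.162, 0.106, 0.002], [0.387, 0.352, 0.034]]
side orange_stopper_grip 0.83 [242. 115. 260. 136.] [0.512 0.128 0.076] [[0.506, 0.116, 0.05], [0.529, 0.147, 0.09]]
side blue_stopper_grip 0.59 [281. 130. 296. 152.] [0.539 0.022 0.074] [[0.531, 0.008, 0.0], [0.635, 0.103, 0.089]]
side port_block 0.7 [221. 122. 319. 181.] [0.51  0.057 0.044] [[0.463, -0.034, 0.001], [0.597, 0.181, 0.049]]
side tray 0.87 [332. 190. 443. 279.] [ 0.554 -0.279  0.005] [[0.472, -0.361, 0.001], [0.632, -0.187, 0.025]]
side tray 0.85 [170. 274. 350. 381.] [ 0.212 -0.273  0.006] [[0.081, -0.384, 0.004], [0.305, -0.177, 0.033]]
side tray 0.67 [ 92. 131. 213. 213.] [0.27  0.223 0.007] [[0.163, 0.093, 0.003], [0.383, 0.347, 0.034]]
```

Run:
```python
from h import *
a=np.load("sceneF.npy");b=np.load("sideF.npy")
A=cv2.resize(a[110:330,100:450],None,fx=2.2,fy=2.2,interpolation=cv2.INTER_CUBIC)
save("sc",A)
B=cv2.resize(b[90:300,80:460],None,fx=2.1,fy=2.1,interpolation=cv2.INTER_CUBIC)
save("si",B)
for n in ["scene","side"]:
    W=np.load(n+"W.npy").reshape(-1,3);F=np.load(n+"F.npy").reshape(-1,3)
    hsv=cv2.cvtColor(F[None],cv2.COLOR_RGB2HSV)[0].astype(int)
    g=(W[:,2]>.03)&(W[:,2]<.06)&(W[:,0]>.4)&(W[:,0]<.7)&(W[:,1]>-.1)&(W[:,1]<.25)
    top=g&(abs(W[:,2]-.045)<.004)
    r=cv2.minAreaRect(W[top][:,:2].astype(np.float32)); print(n,"block",top.sum(),r)
    gr=g&(hsv[:,0]>40)&(hsv[:,0]<85)&(hsv[:,1]>90)
    if gr.sum()>3: print("green",gr.sum(),np.median(W[gr],0),cv2.fitLine(W[gr][:,:2].astype(np.float32),cv2.DIST_L2,0,.01,.01).ravel())
    for nm,lo,hi in [("or",5,22),("bl",95,125)]:
        t=(W[:,2]>.082)&(W[:,2]<.096)&(W[:,0]>.4)&(W[:,0]<.7)&(W[:,1]>-.1)&(W[:,1]<.25)&(hsv[:,0]>=lo)&(hsv[:,0]<=hi)&(hsv[:,1]>90)
        if t.sum()>3: print(nm,t.sum(),W[t].mean(0),cv2.minAreaRect(W[t][:,:2].astype(np.float32)))
    t=(W[:,2]>.018)&(W[:,2]<.03)&(W[:,0]>.4)&(W[:,0]<.7)&(W[:,1]<-.1)&(W[:,1]>-.45)
    print("tray",t.sum(),cv2.minAreaRect(W[t][:,:2].astype(np.float32)))
```

```text
scene block 2864 ((0.5337059497833252, 0.08319716155529022), (0.10434301197528839, 0.2233113944530487), 13.075823783874512)
green 928 [0.57552314 0.10463721 0.04511906] [ 0.22779574 -0.9737089   0.57651305  0.10087108]
or 168 [0.52226531 0.13914198 0.08724573] ((0.5217287540435791, 0.1378348469734192), (0.025081191211938858, 0.034390952438116074), 14.19379711151123)
bl 129 [0.54732282 0.03244038 0.08760656] ((0.545475423336029, 0.030466165393590927), (0.026130052283406258, 0.03313877806067467), 21.33737564086914)
tray 506 ((0.523064374923706, -0.3034929633140564), (0.3085213303565979, 0.21978053450584412), 16.889616012573242)
side block 1911 ((0.5330842733383179, 0.08105352520942688), (0.10449977219104767, 0.22182795405387878), 13.564006805419922)
green 120 [0.57819441 0.08754394 0.04641952] [ 0.22572234 -0.97419167  0.58103335  0.06829101]
or 101 [0.51884548 0.13133303 0.08724016] ((0.5197824239730835, 0.1325693577528), (0.025092067196965218, 0.034572821110486984), 12.284211158752441)
bl 104 [0.54270265 0.02433972 0.08726468] ((0.5431429147720337, 0.026214301586151123), (0.02203008532524109, 0.03428872302174568), 9.97525405883789)
tray 896 ((0.5874293446540833, -0.30917850136756897), (0.19676151871681213, 0.25357115268707275), 13.375638008117676)
```

View pics/sc.png

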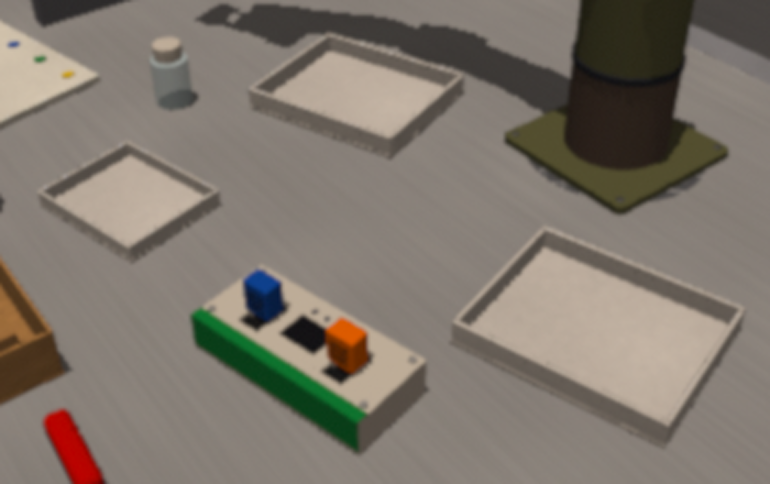

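View pics/si.png

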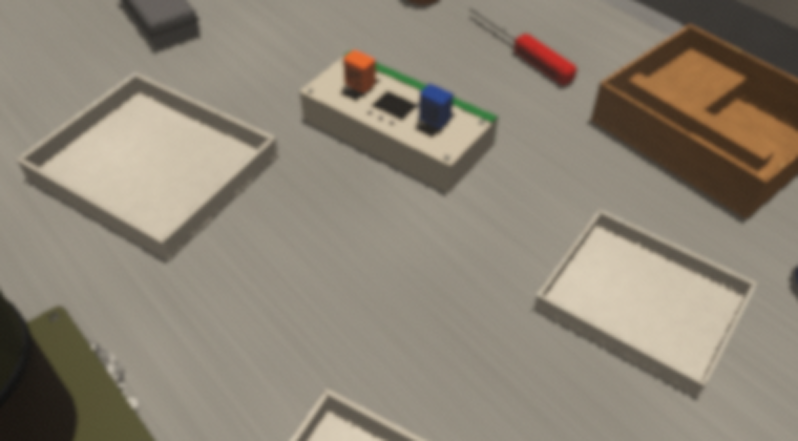

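The scene crop shows the block with its green stripe on the far (+x) side. The orange stopper is at crop (347,345), full image (258,267), and blue is at (262,295). There are three trays, at crop (128,200), (355,90) and (600,335). The small one at (128,200) has 24 mm walls and looks like the right one. Nothing else in view is orange; the wooden box and the red screwdriver are distractors. Next I'll check the tray's size, compute the approach and take a close crop from the wrist camera.

```bash
cat >> h.py <<'E'
def down(yaw_y):  # tool z down, tool y at world angle yaw_y
    y=np.array([np.cos(yaw_y),np.sin(yaw_y),0]);z=np.array([0,0,-1.]);return R.from_matrix(np.c_[np.cross(y,z),y,z])
def rows(p1,R1,n,p0=None,R0=None):
    st=monitor.get_state()
    if p0 is None: p0,R0=np.array(st["tool_pos"]),R.from_quat(st["eef_rot"])
    r=(R0.inv()*R1).as_rotvec()/n; t=R0.inv().apply(np.array(p1)-p0)
    M=sum(R.from_rotvec(r*i).as_matrix() for i in range(n)); d=np.linalg.solve(M,t)
    print(n,"rows: cm",np.round(d*100,2),"rad",np.round(r,4))
E
python3 - <<'E'
from h import *
for n in ["scene","side"]:
    W=np.load(n+"W.npy").reshape(-1,3)
    for nm,(x,y) in {"A":(.553,-.272),"B":(.195,-.285),"C":(.273,.225)}.items():
        t=(W[:,2]>.012)&(W[:,2]<.04)&(abs(W[:,0]-x)<.14)&(abs(W[:,1]-y)<.14)
        if nm=="A": t&=(abs(W[:,0]-x)<.1)&(abs(W[:,1]-y)<.11)
        print(n,nm,t.sum(),cv2.minAreaRect(W[t][:,:2].astype(np.float32)),np.percentile(W[t][:,2],99))
u=np.array([np.cos(.229),np.sin(.229)])
rows(list(np.array([.521,.136])-.05*u)+[.29],down(.229),16)
E
```

```text
scene A 742 ((0.5528109073638916, -0.2723514437675476), (0.14444465935230255, 0.17656737565994263), 13.150406837463379) 0.02646926720482367
scene B 1262 ((0.19403913617134094, -0.29649537801742554), (0.19764351844787598, 0.23688825964927673), 19.764591217041016) 0.035143562131606215
scene C 2266 ((0.272860050201416, 0.22556345164775848), (0.19663064181804657, 0.23265771567821503), 16.940853118896484) 0.035354184465766464
side A 1104 ((0.5519893169403076, -0.2746123671531677), (0.14379683136940002, 0.16991712152957916), 13.375638008117676) 0.025966016820178413
side B 1977 ((0.1930503249168396, -0.2989380359649658), (0.19137530028820038, 0.23147928714752197), 19.777193069458008) 0.034957393508450715
side C 1893 ((0.27273017168045044, 0.22317253053188324), (0.1922524869441986, 0.23555231094360352), 16.712875366210938) 0.03455782035911429
16 rows: cm [ 4.98 -0.99  0.08] rad [-0.      0.     -0.0888]
```

Tray A is 144 x 172 mm and 26 mm high, centred at (0.552, -0.273), so it matches the size given. Moving now.

{"method": "carry_out", "body": {
  "motion": [5,-1,0,0,0,-0.089,5,-1,0,0,0,-0.089,5,-1,0,0,0,-0.089,5,-1,0,0,0,-0.089,5,-1,0,0,0,-0.089,5,-1,0,0,0,-0.089,5,-1,0,0,0,-0.089,5,-1,0,0,0,-0.089],
  "hand": 7,
  "grip_force": 50
}}

```text
clock: 1.5
tool_pos: [0.4843, -0.2694, 0.3029]
eef_rot: [0.854, 0.52, 0.0, 0.0]
contact_force: [0.8, 0.4, -0.2]
opening: 0.796
```

{"method": "carry_out", "body": {
  "motion": [5,-1,0,0,0,-0.089,5,-1,0,0,0,-0.089,5,-1,0,0,0,-0.089,5,-1,0,0,0,-0.089,5,-1,0,0,0,-0.089,5,-1,0,0,0,-0.089,5,-1,0,0,0,-0.089,5,-1,0,0,0,-0.089]
}}

```text
clock: 2.5
tool_pos: [0.4716, 0.1302, 0.3029]
eef_rot: [0.619, 0.785, 0.0, 0.0]
contact_force: [0.7, 0.5, -0.3]
opening: 0.789
```

{"method": "carry_out", "body": {
  "motion": [0,0,0,0,0,0,0,0,0,0,0,0]
}}

```text
clock: 2.75
tool_pos: [0.472, 0.1278, 0.3027]
eef_rot: [0.621, 0.784, -0.0, 0.0]
contact_force: [0.4, -0.1, -0.2]
opening: 0.796
```

Run:
```python
from h import *
st=monitor.get_state(); p=np.array(st["tool_pos"]);Rt=R.from_quat(st["eef_rot"])
s=snapshot("wrist"); save("w1",s["frame"])
z=s["range_z"]; v,u=np.mgrid[0:384,0:512]
dx=(u-s["cx"])/s["fx"];dy=(v-s["cy"])/s["fy"];r=np.hypot(dx,dy)
k=np.where(r>1e-6,np.tan(np.minimum(r,1.5))/np.maximum(r,1e-6),1)
P=np.dstack([dx*k*z,dy*k*z,z]).reshape(-1,3); H=np.array(s["hand_eye"])
W=Rt.apply(P@H[:3,:3].T+H[:3,3])+p
hsv=cv2.cvtColor(s["frame"],cv2.COLOR_RGB2HSV).reshape(-1,3).astype(int)
ok=(z.ravel()>0)&(r.ravel()<1.2)
g=ok&(abs(W[:,0]-.53)<.15)&(abs(W[:,1]-.08)<.17)
top=g&(abs(W[:,2]-.045)<.006); print(p,Rt.as_matrix()[:,1],top.sum(),cv2.minAreaRect(W[top][:,:2].astype(np.float32)))
for lo,hi in [(5,22),(95,125)]:
    t=g&(W[:,2]>.08)&(W[:,2]<.1)&(hsv[:,0]>=lo)&(hsv[:,0]<=hi)&(hsv[:,1]>90)
    if t.sum()>3: print(t.sum(),np.median(W[t],0),cv2.minAreaRect(W[t][:,:2].astype(np.float32)))
for d in finder.masks_of(s,"orange_stopper_grip"): print(d["p"],d["extent"])
```

```text
[0.4719885  0.12784287 0.30270828] [ 9.73396430e-01  2.29127453e-01 -1.31945218e-05] 10493 ((0.5333578586578369, 0.08162006735801697), (0.10053332149982452, 0.22142884135246277), 13.233911514282227)
735 [0.51830539 0.13646711 0.08774655] ((0.5190995335578918, 0.13572299480438232), (0.0247026514261961, 0.03284138813614845), 13.231846809387207)
464 [0.54369115 0.02984171 0.08764591] ((0.5441079139709473, 0.029229575768113136), (0.023091353476047516, 0.03348075598478317), 13.230853080749512)
0.55 [285.4, 161.0, 312.6, 201.4]
```

View pics/w1.png

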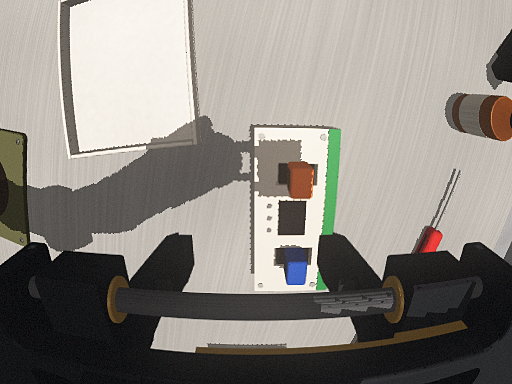

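The wrist view shows the orange stopper at (300,180) on the block, the green stripe to its right (+x) and blue at (296,267). The measured positions agree within 2 mm. I'll go in at TCP z = 0.125, which puts the grasp at 80 mm.

{"method": "carry_out", "body": {
  "motion": [-0.1,2.4,2,0,0,0,-0.1,2.45,3,0,0,0,-0.1,0,4,0,0,0,0,0,4,0,0,0,0,0,2.8,0,0,0,0,0,1,0,0,0,0,0,1,0,0,0,0,0,0,0,0,0]
}}

```text
clock: 3.85
tool_pos: [0.5199, 0.1364, 0.1248]
eef_rot: [0.621, 0.784, 0.0, 0.0]
contact_force: [0.0, -0.0, 0.3]
opening: 0.798
```

{"method": "carry_out", "body": {
  "motion": [0,0,0,0,0,0,0,0,0,0,0,0,0,0,0,0,0,0,0,0,0,0,0,0,0,0,0,0,0,0,0,0,0,0,0,0],
  "hand": 0,
  "grip_force": 45
}}

```text
clock: 4.6
tool_pos: [0.52, 0.1368, 0.1248]
eef_rot: [0.621, 0.784, 0.0, 0.0]
contact_force: [1.2, 0.3, 1.6]
opening: 0.27
```

Run:
```python
from h import *
st=monitor.get_state();print(st["tool_pos"],st["contact_force"],st["opening"],st["moment"])
s=snapshot("side"); f=s["frame"][80:220,180:360]; save("g1",cv2.resize(f,None,fx=4,fy=4,interpolation=cv2.INTER_CUBIC))
```

```text
[0.51995012 0.13678854 0.12480689] [1.1750337  0.29492179 1.60203381] 0.2703688192967094 [ 0.01397605 -0.26234366  0.00570434]
```

View pics/g1.png

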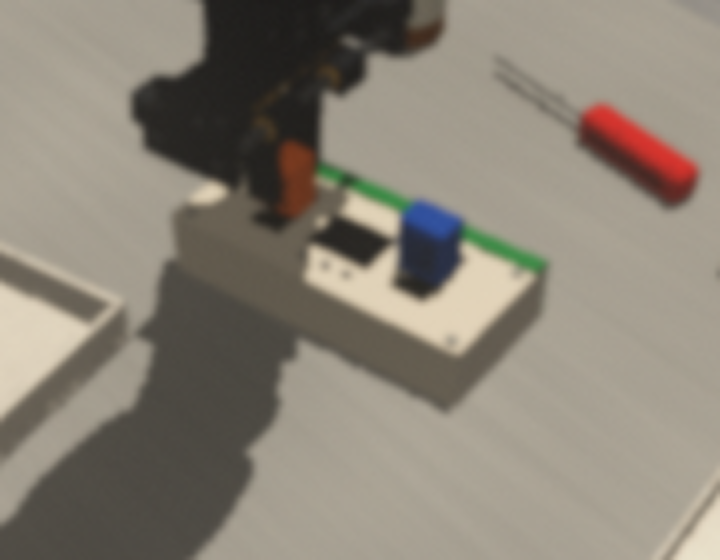

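Gripped: opening is 23.8 mm, matching the stopper, and the picture shows the fingers astride orange (295,180) with blue clear. Now rocking about the port mouth, 80 mm ahead of the TCP: +rx with +y leans it to +x.

{"method": "carry_out", "body": {
  "motion": [0,0.36,0.01,0.045,0,0,0,0.36,0.01,0.045,0,0,0,0,0,0,0,0]
}}

```text
clock: 5.03
tool_pos: [0.5278, 0.1386, 0.125]
eef_rot: [0.62, 0.783, -0.034, -0.028]
contact_force: [0.6, -0.1, 5.2]
opening: 0.267
```

{"method": "carry_out", "body": {
  "motion": [0,0.36,0.01,0.045,0,0,0,0.36,0.01,0.045,0,0,0,0,0,0,0,0,0,0,0,0,0,0]
}}

```text
clock: 5.52
tool_pos: [0.5349, 0.1404, 0.1247]
eef_rot: [0.618, 0.781, -0.069, -0.055]
contact_force: [1.6, -0.3, 10.2]
opening: 0.266
```

Run:
```python
from h import *
st=monitor.get_state();print(st["tool_pos"],st["contact_force"],st["opening"],st["moment"],np.degrees(np.arccos(-R.from_quat(st["eef_rot"]).as_matrix()[2,2])))
s=snapshot("side"); f=s["frame"][80:220,180:360]; save("g2",cv2.resize(f,None,fx=4,fy=4,interpolation=cv2.INTER_CUBIC))
```

```text
[0.53489139 0.14036586 0.12465861] [ 1.63656076 -0.3234021  10.17117242] 0.2656141256567901 [-0.20155773 -0.21684468  0.00608075] 10.121590966791201
```

View pics/g2.png

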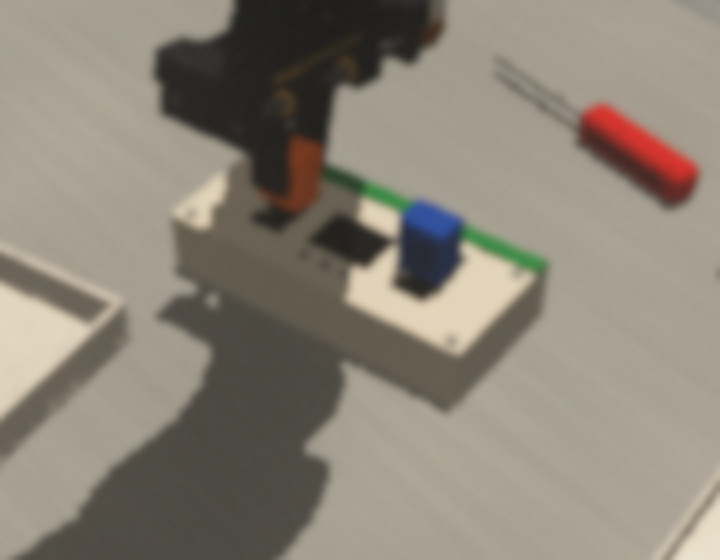

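The stopper now leans with the gripper towards the stripe (orange at crop (303,172)), at 10.1°. Next I'll rock it the other way.

{"method": "carry_out", "body": {
  "motion": [0,-0.36,0.01,-0.045,0,0,0,-0.36,0.01,-0.045,0,0,0,-0.36,0.01,-0.045,0,0,0,-0.36,0.01,-0.045,0,0,0,0,0,0,0,0]
}}

```text
clock: 6.2
tool_pos: [0.5198, 0.1369, 0.1249]
eef_rot: [0.62, 0.784, 0.0, 0.0]
contact_force: [0.9, -0.1, 1.9]
opening: 0.266
```

{"method": "carry_out", "body": {
  "motion": [0,-0.36,0.01,-0.045,0,0,0,-0.36,0.01,-0.045,0,0,0,-0.36,0.01,-0.045,0,0,0,-0.36,0.01,-0.045,0,0,0,0,0,0,0,0,0,0,0,0,0,0]
}}

```text
clock: 6.95
tool_pos: [0.5086, 0.1343, 0.1248]
eef_rot: [0.618, 0.783, 0.058, 0.049]
contact_force: [-8.6, 2.5, 14.0]
opening: 0.266
```

Run:
```python
from h import *
st=monitor.get_state();print(st["tool_pos"],st["contact_force"],st["opening"],st["moment"],np.degrees(np.arccos(-R.from_quat(st["eef_rot"]).as_matrix()[2,2])))
s=snapshot("side"); f=s["frame"][80:220,180:360]; save("g3",cv2.resize(f,None,fx=4,fy=4,interpolation=cv2.INTER_CUBIC))
```

```text
[0.50856934 0.13431164 0.12482245] [-8.5633364   2.46398414 13.98187391] 0.2656873997658975 [0.56042479 1.74310263 0.15539728] 8.744263257376979
```

View pics/g3.png

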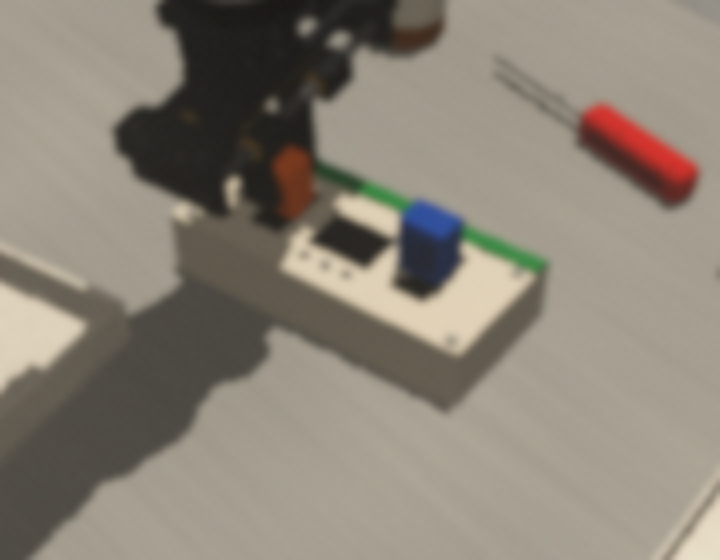

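Tool lean is 8.7°, but there is a restoring moment of 1.7 N·m. I'll check the stopper's own lean in the wrist view.

Run:
```python
from h import *
st=monitor.get_state()
s=snapshot("wrist"); save("w2",s["frame"])
for n in ["side","scene"]:
    s=snapshot(n);W=cloud(s).reshape(-1,3);h=cv2.cvtColor(s["frame"],cv2.COLOR_RGB2HSV).reshape(-1,3).astype(int)
    t=(h[:,0]<=22)&(h[:,1]>100)&(abs(W[:,0]-.52)<.06)&(abs(W[:,1]-.136)<.05)&(W[:,2]>.04)&(W[:,2]<.1)
    Q=W[t]-[.5209,.1355,0]; bx=Q[:,0]*.9735+Q[:,1]*.2291
    print(n,t.sum())
    for a in np.arange(.045,.095,.008):
        k=(Q[:,2]>=a)&(Q[:,2]<a+.008)
        if k.sum()>2: print(round(a,3),k.sum(),np.round([bx[k].min(),bx[k].max()],4))
```

```text
side 163
0.045 7 [-0.0135  0.0366]
0.053 21 [-0.0163  0.006 ]
0.061 27 [-0.0223  0.0164]
0.069 20 [-0.0198  0.0177]
0.077 28 [-0.0231  0.0139]
0.085 57 [-0.0235  0.0091]
scene 237
0.045 14 [-0.0142  0.0107]
0.053 34 [-0.0225  0.0118]
0.061 38 [-0.0255  0.019 ]
0.069 39 [-0.0245  0.0231]
0.077 39 [-0.0247  0.0097]
0.085 66 [-0.0205  0.0082]
0.093 3 [0.003  0.0075]
```

View pics/w2.png

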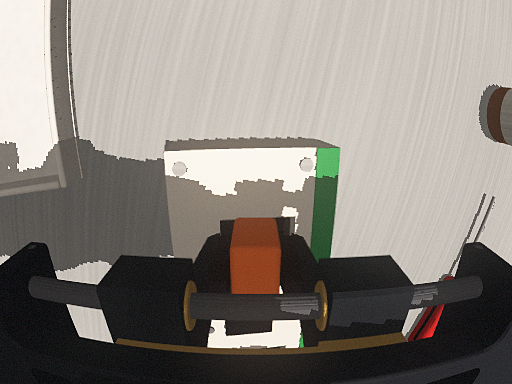

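In the wrist view the stopper (230–280, 218–290) is square in the pads and leans with the tool, about 9–11° to -x. I'll add a small margin, return upright, then pull.

{"method": "carry_out", "body": {
  "motion": [0,-0.24,0,-0.03,0,0,0,0,0,0,0,0,0,0,0,0,0,0]
}}

```text
clock: 7.52
tool_pos: [0.5077, 0.1341, 0.1248]
eef_rot: [0.618, 0.782, 0.061, 0.052]
contact_force: [-4.4, 3.4, 12.3]
opening: 0.264
```

{"method": "carry_out", "body": {
  "motion": [0,0.24,0,0.03,0,0,0,0.36,0.01,0.045,0,0,0,0.36,0.01,0.045,0,0,0,0.36,0.01,0.045,0,0,0,0.36,0.01,0.045,0,0,0,0,0,0,0,0]
}}

```text
clock: 8.28
tool_pos: [0.5247, 0.1376, 0.1254]
eef_rot: [0.621, 0.783, -0.022, -0.013]
contact_force: [-1.2, 4.7, 5.7]
opening: 0.264
```

{"method": "carry_out", "body": {
  "motion": [0,0,-0.4,0,0,0,0,0,-0.4,0,0,0,0,0,-0.4,0,0,0,0,0,-0.4,0,0,0,0,0,-0.4,0,0,0,0,0,0,0,0,0]
}}

```text
clock: 9.02
tool_pos: [0.5258, 0.1347, 0.1455]
eef_rot: [0.621, 0.783, -0.024, -0.011]
contact_force: [0.7, -0.7, -0.4]
opening: 0.268
```

Run:
```python
from h import *
st=monitor.get_state();print(st["tool_pos"],st["contact_force"],st["opening"])
s=snapshot("side");W=cloud(s).reshape(-1,3);h=cv2.cvtColor(s["frame"],cv2.COLOR_RGB2HSV).reshape(-1,3).astype(int)
t=(h[:,0]<=22)&(h[:,1]>100)&(abs(W[:,0]-.52)<.06)&(abs(W[:,1]-.136)<.05)&(W[:,2]>.04)&(W[:,2]<.14)
print(t.sum(),np.percentile(W[t][:,2],[3,97]))
save("g4",cv2.resize(s["frame"][80:220,180:360],None,fx=3,fy=3,interpolation=cv2.INTER_CUBIC))
```

```text
[0.52575484 0.13471261 0.14551484] [ 0.73673392 -0.68218615 -0.38401811] 0.2681873643560748
180 [0.06994176 0.12075012]
```

View pics/g4.png

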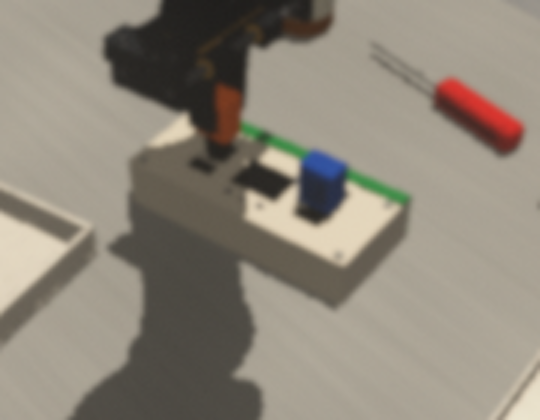

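The stopper is rising: the foot shows under the grip at crop (220,150), still over the port, and blue is unmoved. I'll lift on and take out the leftover 2.9° tilt.

{"method": "carry_out", "body": {
  "motion": [0,0,-0.8,0,0,0,0,0,-0.8,0,0,0,0,0,-1,0,0,0,0,0,-1,0,0,0,0,0,-3,-0.02,0,0,0,0,-4,-0.03,0,0,0,0,-4,0,0,0,0,0,0,0,0,0]
}}

```text
clock: 10.07
tool_pos: [0.5307, 0.139, 0.2941]
eef_rot: [0.621, 0.784, -0.001, 0.006]
contact_force: [0.5, 0.2, 0.3]
opening: 0.269
```

Run:
```python
from h import *
st=monitor.get_state();print(st["tool_pos"],st["contact_force"],st["opening"],np.round(st["q"],2))
rows([.552,-.2735,.28],down(-.45),12)
s=snapshot("wrist");save("w3",s["frame"][180:384,100:420])
```

```text
[0.53071958 0.13904287 0.2941123 ] [0.46269141 0.20412467 0.33919393] 0.268630195777415 [ 0.1   0.69 -0.76  1.8   0.6   0.9  -0.71]
12 rows: cm [-3.48  0.46  0.14] rad [0.0008 0.0007 0.0567]
```

View pics/w3.png

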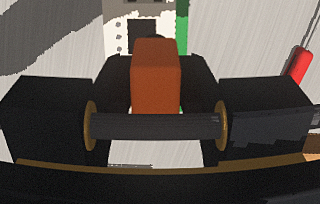

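The stopper is held upright. Next I'll carry it to the tray.

{"method": "carry_out", "body": {
  "motion": [-3.5,0.45,0.1,0,0,0.057,-3.5,0.45,0.1,0,0,0.057,-3.5,0.45,0.1,0,0,0.057,-3.5,0.45,0.1,0,0,0.057,-3.5,0.45,0.1,0,0,0.057,-3.5,0.45,0.1,0,0,0.057]
}}

```text
clock: 10.88
tool_pos: [0.574, -0.0694, 0.2855]
eef_rot: [0.746, 0.666, -0.004, 0.004]
contact_force: [1.2, 0.3, -0.1]
opening: 0.264
```

{"method": "carry_out", "body": {
  "motion": [-3.5,0.45,0.1,0,0,0.057,-3.5,0.45,0.1,0,0,0.057,-3.5,0.45,0.1,0,0,0.057,-3.5,0.45,0.1,0,0,0.057,-3.5,0.45,0.1,0,0,0.057,-3.5,0.45,0.1,0,0,0.057,0,0,0,0,0,0,0,0,0,0,0,0]
}}

```text
clock: 11.88
tool_pos: [0.548, -0.2759, 0.2825]
eef_rot: [0.848, 0.531, -0.002, 0.004]
contact_force: [-0.2, 0.2, -0.2]
opening: 0.266
```

Above the tray centre, 4 mm off. Lowering 17 cm.

{"method": "carry_out", "body": {
  "motion": [0,0,4,0,0,0,0,0,4,0,0,0,0,0,4,0,0,0,0,0,2.5,0,0,0,0,0,1.2,0,0,0,0,0,0.8,0,0,0,0,0,0.5,0,0,0,0,0,0,0,0,0]
}}

```text
clock: 12.88
tool_pos: [0.5488, -0.279, 0.1138]
eef_rot: [0.848, 0.53, -0.002, 0.006]
contact_force: [0.4, -0.4, -0.4]
opening: 0.266
```

{"method": "carry_out", "body": {
  "motion": [0,0,0.3,0,0,0,0,0,0.2,0,0,0,0,0,0,0,0,0]
}}

```text
clock: 13.25
tool_pos: [0.5485, -0.2791, 0.1085]
eef_rot: [0.848, 0.53, -0.002, 0.005]
contact_force: [0.1, -0.2, -0.9]
opening: 0.267
```

{"method": "carry_out", "body": {
  "motion": [0,0,0.15,0,0,0,0,0,0.15,0,0,0,0,0,0,0,0,0]
}}

```text
clock: 13.62
tool_pos: [0.5485, -0.279, 0.1053]
eef_rot: [0.848, 0.53, -0.002, 0.005]
contact_force: [-0.2, 1.1, -0.5]
opening: 0.269
```

{"method": "carry_out", "body": {
  "motion": [0,0,0,0,0,0,0,0,0,0,0,0,0,0,0,0,0,0,0,0,0,0,0,0],
  "hand": 5.5
}}

```text
clock: 14.12
tool_pos: [0.5486, -0.2791, 0.1055]
eef_rot: [0.848, 0.53, -0.002, 0.005]
contact_force: [-0.4, -0.1, -0.1]
opening: 0.625
```

{"method": "carry_out", "body": {
  "motion": [0,0,-1,0,0,0,0,0,-2,0,0,0,0,0,-4,0,0,0,0,0,-4,0,0,0,0,0,-4,0,0,0,0,0,0,0,0,0,0,0,0,0,0,0]
}}

```text
clock: 15.0
tool_pos: [0.5479, -0.2775, 0.2559]
eef_rot: [0.848, 0.53, -0.002, 0.005]
contact_force: [-0.8, 0.3, -0.4]
opening: 0.621
```

Run:
```python
from h import *
for n in ["scene","side"]:
    s=snapshot(n);W=cloud(s)
    h=cv2.cvtColor(s["frame"],cv2.COLOR_RGB2HSV).astype(int)
    for nm,lo,hi in [("or",5,22),("bl",95,125)]:
        t=(h[...,0]>=lo)&(h[...,0]<=hi)&(h[...,1]>100)&(abs(W[...,0]-.54)<.08)&(W[...,1]>-.37)&(W[...,1]<.2)&(W[...,2]>.002)
        if nm=="bl": t&=(W[...,2]>.082)
        print(n,nm,t.sum(),np.round(np.mean(W[t],0),3),np.round(np.percentile(W[t],[3,97],0),3).tolist())
    if n=="side": save("end",cv2.resize(s["frame"][90:300,200:460],None,fx=2.5,fy=2.5,interpolation=cv2.INTER_CUBIC))
```

```text
scene or 346 [ 0.557 -0.27   0.155] [[0.496, -0.293, 0.024], [0.602, -0.249, 0.292]]
scene bl 130 [0.547 0.033 0.088] [[0.535, 0.017, 0.083], [0.558, 0.047, 0.09]]
side or 826 [ 0.543 -0.291  0.17 ] [[0.484, -0.326, 0.033], [0.601, -0.268, 0.291]]
side bl 98 [0.543 0.025 0.088] [[0.533, 0.01, 0.084], [0.555, 0.041, 0.09]]
```

View pics/end.png

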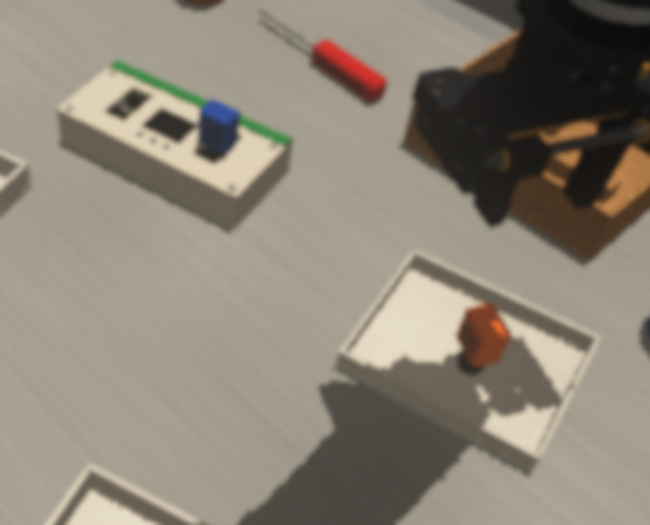

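The orange stopper is standing in the tray at crop (482,335) and the gripper is well clear of it. Blue is still seated at (218,128); it reads (0.547,0.033) against (0.547,0.032) before.

```bash
python3 -c "
from plant import workorder; print(workorder.finish_job())"
```

```text
the job is handed in; nothing more can be done
None
```

The orange stopper is out of its port and standing upright, released, near the middle of the 140 × 170 mm tray. I handed the job in at about 15 s. `finish_job` gives no verdict, so I judge this from my own checks only.

- **Loosening:** I leaned the stopper 10.1° towards the green stripe, then about 9° the other way, and drew it straight up. Those angles are the tool's, and the camera showed the stopper square in the pads. The lean away from the stripe stopped a degree or two short of the angle I commanded, but it was well past the 5° needed.
- **Pull:** After the rocking, the force reading was near zero once the stopper had been drawn up 20 mm. The tool was still tilted about 3° at that point, from the shortfall in the second lean. It was still within the limits for a straight pull, and I took the tilt out once it was clear.
- **Blue stopper:** It stayed seated. Its position matched the start within about 1 mm from both cameras.
- **Not measured:** The final automatic reading of the orange stopper's position was spoiled by the robot's own orange parts. That it is standing in the tray comes from the picture and the release pose, about 6 mm from the tray's centre.

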